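# Index a blank four clicks on and hold the lever against its pawl

## Robot

A 7-joint arm with a two-finger parallel gripper is mounted at the origin on the work surface. World frame = base frame: x ahead of the robot, y to its left, z up, the work surface at z = 0. Lengths are in m, angles in rad, forces in N, time in s.
With the tool pointing down it reaches from about 0.425 to 0.875 m from the base axis. Payload 8.4 kg.
Tool frame: the origin (TCP) lies at the very end of the fingers, on their centre line; the grasp point (between the pads) lies 19 mm behind it; z points along the fingers, y is the line along which they close (so a half turn about z gives the same grasp; the last joint's range is limited). The gripper opens to 85 mm and grips with 20 to 120 N. Pads are 22 mm wide; open, the fingers measure 114 mm over their backs; the gripper's body (76 mm by 85 mm) begins 54 mm behind the grasp point. The pads swing forward as they close: fully open they stand 13 mm farther back than shut.
Start: joints at [-1.293, 0.333, 0.04, 1.465, -0.013, 1.343, -0.059], TCP at [0.239, 0.604, 0.231] pointing down, gripper open.
Joint ranges: [-2.58, 2.58], [-0.38, 2.09], [-1.3, 1.39], [0.25, 2.4], [-1.5, 4.64], [0.08, 2.09], [-2.65, 2.65]. Speed limits (rad/s): [2.22, 2.22, 2.79, 2.79, 3.14, 3.14, 3.14].

## Interface

Orientations are given as a unit quaternion [x, y, z, w].
In Python, from bench import env gives the robot as it stands. The module is installed in compiled form; this text tells all that it offers.
- The arm moves only by the tool send_rows, never from a script. Its arguments are lists of equal length, an entry for each row: "offset": the shift along the tool's x, y, z in cm, a list of three; "turn": the turn, a rotation vector about the tool's x, y, z in rad, a list of three; "claw": the closure, from 0 (fully open) to 1 (shut). A call has exactly 8 rows; each row is the pose to reach, as a shift and turn from the pose commanded when the call began, along the tool's axes at that moment; what a row does not reach only later rows make up. A row lasts 1/12 s, in which the tool goes at most 41.7 mm and 7.16 degrees, less where a joint would pass 70% of its speed; a pose out of reach is approached as far as the arm can. A call with a gripper value outside its range is refused whole. The fingers move at their own pace and stop on an object; the grip force is fixed at half the most. Time passes only in rows, so rows that repeat a pose let the fingers close, or fill a call up. It gives the time, the measured TCP pose, the force, the opening and the grip force at its end, in the units of the state.
- env.get_obs(): the state, without advancing time (a new reading comes with each control period).
- env.capture(name): name is "scene" or "top"; returns the picture (420x560x3 uint8, red, green, blue); there is no depth.
- env.camera_params(name): a dict with "vertical_fov" (degrees; the focal length in pixels is half the picture's height over the tangent of half this angle, whatever the lens; pixels are square), "cx", "cy" (the principal point, pixels), "R" (3x3) and "t" (3): a world point X has camera coordinates R X + t. Camera axes: x right, y down, z forward; pixel columns grow to the right and rows downward; lengths in m; the calibration is good to about 2 mm. A picture is of the moment at which its call begins. camera_params takes no time and is no camera call.
- env.sign_off(): hands the job in; it is judged then, once.
The state is a dict: "clock": time; "qpos": joint angles; "qvel": joint speeds; "joint_efforts": joint torques, N m; "tool_pos": TCP position; "tcp_rot": TCP orientation; "ft_force": force on the tool from outside, world axes, zero at the start; "torque": the same for the moment, N m; "grip_width": finger opening in m; "finger_force": force on a finger pad.
Only numpy, scipy, OpenCV 4.12 (cv2) and the standard library are available. Lean on these libraries where they do the work, as an engineer would, in place of code of your own. Each camera call takes 0.05 s, during which the arm holds its last target. There are 200 camera calls.

## Task

The round brass blank in the indexing fixture must be turned to its next hole. First turn the silver graduated collar clockwise (seen from above) until its red zero mark stands at the fixed pointer; then swing the ball lever anticlockwise exactly four clicks of the ratchet, draw it back firmly against the pawl so that there is no play, and finish still holding it pressed there, so that the hole can be centre-punched. Leave the drill tray, the spanner and the centre punch where they lie.

Things in the scene. Friction and masses are not known exactly. Their poses are not given: they have to be found in the camera images.
- indexer: indexing fixture bolted to the bench: grey-green cast base 200 x 160 x 16 mm, origin on the upright spindle axis at bench level, z up. Its yaw is called fixture yaw below. All its parts stand round this axis. Heights are above the bench.
- spindle_axis (a point): point on the spindle axis, 97 mm high, the mid-height of the collar. From below: toothed wheel 134 mm across, top at 64 mm; plain neck 52 mm across; collar from 84 to 110 mm; collet nut and brass blank, 38 mm across, up to 130 mm. Four bosses on the wheel, 49 to 65 mm from the axis, are 75 mm high.
- collar (a joint): silver knurled collar 58 mm across, graduated every 10 degrees on top, one red zero mark. Rad: turn of the collar on the spindle, anticlockwise from above positive, 0 = zeroed: red mark at the pointer while the lever is in its first notch. Starts at 0.45 to 1.3. Held by friction (0.1 N m), so it goes round with the spindle; turned clockwise it leaves the spindle standing (the pawl bars it).
- zero_mark (a point): the red zero mark, 4 mm wide, on the rim of the collar's top face and down its side; the point is 28 mm from the axis, 110 mm high.
- pointer_tip (a point): tip of the fixed steel pointer, 33 mm from the axis at fixture yaw + 60 degrees, 112 mm high. The pointer is an arm from a post 81 mm from the axis; nothing of it is higher than 115 mm. Grip the collar from above, across its diameter and roughly square to the pointer, where both sides are free.
- spindle_turn (a joint): turn of spindle, wheel, lever and blank, rad, anticlockwise from above positive, 0 at the start (first notch). One click is 15 degrees (0.2618 rad). Pushed at the ball it takes 3 to 6 N up a tooth, then the pawl drops with a click: the force falls to nought or reverses and the wheel jumps to the notch, a whole multiple of 0.2618. The pawl then bars every turn back; clicks cannot be undone.
- ball (a point): lever: black ball 32 mm across on a 10 mm steel rod that slopes down to the wheel's rim. The point is the ball's centre, 135 mm from the spindle axis, 111 mm high, at the start at fixture yaw - 120 degrees; free to grip from above. To hold it home, push the ball back (clockwise) with some 8 to 20 N.
- pawl: dark spring pawl with a small red tail, on a post at fixture yaw + 142 degrees, 86 mm from the axis (origin there, at bench level); a 41 mm arm, 47 to 68 mm high. It works by itself; not to be touched.
- index_lever: all that turns on the spindle: steel ratchet wheel of 24 teeth, bosses, neck, blank, ball lever, and the collar it carries; origin on the spindle axis at bench level.
- drill_tray: red tray 220 x 160 x 22 mm with twist drills; origin at its underside's centre. To be left alone
- spanner: steel spanner, 200 mm long; to be left alone
- centre_punch: brass automatic centre punch, 14 mm thick and some 120 mm long, lying beyond the fixture; to be left alone

How it is judged:
On the way, in this order (a step that is already met when the one before it is completed fails the run):
1. the collar's red zero mark stands at the pointer (within half a 10 degree division) with the lever still in its first notch (value of joint collar between -0.09 and 0.09 rad and value of joint spindle_turn below 0.06 rad), for 0.3 s.
2. the lever has clicked into the fourth notch on (value of joint spindle_turn between 1 and 1.2472 rad), for 0.1 s.
At the end, for the whole second after the job is handed in: Lever four clicks on from its start (60 degrees, +2 or -3.5), fingers at its ball end pressing it back: pawl load over 22 N (about 5 N at the ball; 18 N when let go). Pawl not touched by the robot; collar within 5.7 degrees of its zeroed place on the spindle. All through the last second (value of joint spindle_turn between 0.985 and 1.0822 rad and contact force between pawl and index_lever above 22 N and contact force between the fingers and index_lever above 2 N and distance between the grasp point and ball below 0.07 m and contact force between each of the arm, the fingers and pawl below 0.5 N and value of joint collar between -0.1 and 0.1 rad); the arm keeps its last pose, push and grip.
It fails at once if the lever is taken on to a fifth click (value of joint spindle_turn above 1.249 rad).
It fails at once if the drill tray, the spanner or the centre punch is disturbed (over 30 mm) (distance of any of drill_tray, spanner, centre_punch from where it was at the start of the episode above 0.03 m).
It also fails if it takes over 67 s, if anything falls off the work surface, if the arm or the gripper's body presses on something with over 40 N, if the wrist force passes 120 N, or if a joint passes its speed limit or range.

## Working session

There is one attempt and no reset: what is moved stays moved. The work goes in short steps, Python scripts to look and compute and a tool call to move; the robot and the scene stay as the last step left them, time stands still between calls to the robot, and variables do not carry over. Pictures are saved under pics/ and viewed, at most 10 in all, crops included, and the job is handed in when it is done.

Besides the shell and the picture viewer there is one more tool, called after ">>>" in YAML: its name, and indented under it one key for each argument. send_rows: Moves the arm, as the interface text tells. Its arguments: {"type":"object","properties":{"offset":{"type":"array","items":{"type":"array","items":{"type":"number"}}},"turn":{"type":"array","items":{"type":"array","items":{"type":"number"}}},"claw":{"type":"array","items":{"type":"number"}}},"required":["offset","turn","claw"]}

```bash
mkdir -p pics; python3 - <<'E'
from bench import env
import cv2
for n in("scene","top"):
    cv2.imwrite(f"pics/{n}0.png",env.capture(n)[:,:,::-1]); p=env.camera_params(n); print(n,p)
o=env.get_obs(); print({k:o[k] for k in("clock","tool_pos","tcp_rot","ft_force","grip_width")})
E
```

```text
scene {'vertical_fov': 57.34825515373228, 'cx': 279.0231978889466, 'cy': 210.3686880292731, 'R': array([[ 0.25731285,  0.96627886, -0.0097604 ],
       [ 0.50411606, -0.14284579, -0.85174062],
       [-0.82441319,  0.21424343, -0.52387274]]), 't': array([-0.20308569, -0.23416589,  1.5840311 ])}
top {'vertical_fov': 43.694925942788515, 'cx': 277.68174323340594, 'cy': 213.8708659122615, 'R': array([[ 8.22854328e-04, -9.99999626e-01,  2.67948847e-04],
       [-9.98544379e-01, -8.36107309e-04, -5.39298145e-02],
       [ 5.39300183e-02, -2.23182434e-04, -9.98544693e-01]]), 't': array([0.00575908, 0.64121421, 1.5871629 ])}
{'clock': 0.1, 'tool_pos': array([0.23901403, 0.60400528, 0.23048962]), 'tcp_rot': array([ 1.87278889e-01,  9.82306505e-01, -7.35117894e-04, -8.96566779e-05]), 'ft_force': array([-0.25590308,  0.12017808, -0.31521879]), 'grip_width': 0.08514111614876244}
```

View pics/top0.png

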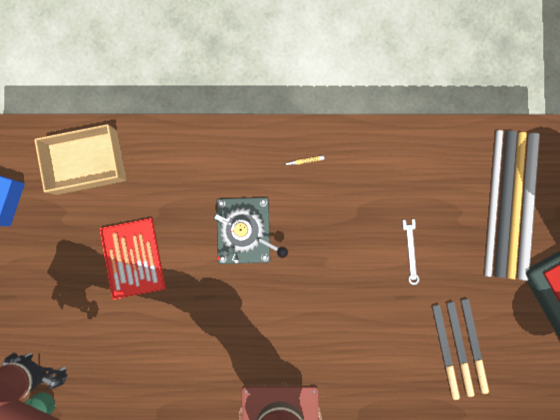

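View pics/scene0.png

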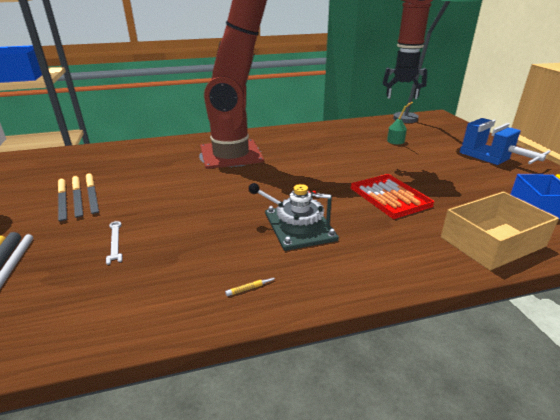

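The top view shows the fixture near (243,230), the ball near (282,252), and the arm well away at lower left. I'll enlarge both views.

```bash
python3 - <<'E'
import cv2,numpy as np
a=cv2.imread("pics/top0.png")[190:270,205:295]; b=cv2.imread("pics/scene0.png")[175:255,240:345]
cv2.imwrite("pics/c0.png",cv2.resize(a,(675,600),interpolation=cv2.INTER_CUBIC))
cv2.imwrite("pics/c1.png",cv2.resize(b,(787,600),interpolation=cv2.INTER_CUBIC))
E
```

```text
(no output)
```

View pics/c0.png

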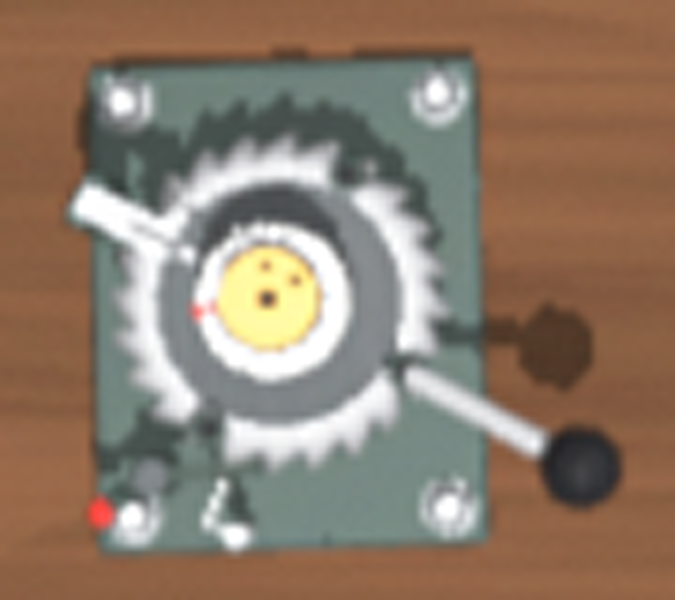

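View pics/c1.png

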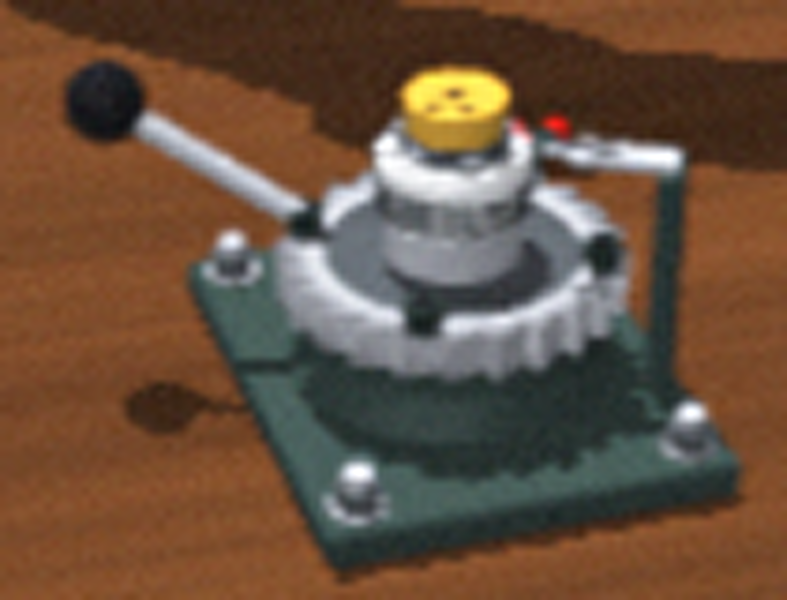

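The crops show the blank centre at c0 (268,297), the ball at (581,466), the pointer tip at about (190,255), the red mark at about (200,310), and the pawl tail at (101,514). In c1 the blank's top centre is at (456,90) and the ball at (104,100).

```bash
cat >h.py <<'E'
import numpy as np
from bench import env
from scipy.spatial.transform import Rotation as Ro
def cam(n):
    p=env.camera_params(n); return p,210/np.tan(np.radians(p["vertical_fov"])/2)
def proj(n,X):
    p,f=cam(n); c=np.asarray(p["R"])@X+p["t"]; return np.array([p["cx"]+f*c[0]/c[2],p["cy"]+f*c[1]/c[2]])
def ray(n,px,z):
    p,f=cam(n); R=np.asarray(p["R"]); d=R.T@np.array([(px[0]-p["cx"])/f,(px[1]-p["cy"])/f,1]); o=-R.T@p["t"]
    return o+d*(z-o[2])/d[2]
def crop(u,v,x0,y0,s): return ((u+.5)/s-.5+x0,(v+.5)/s-.5+y0)
def pose():
    o=env.get_obs(); M=Ro.from_quat(o["tcp_rot"]).as_matrix()
    print("t",o["clock"],"tcp",np.round(o["tool_pos"],4),"F",np.round(o["ft_force"],1),"T",np.round(o["torque"],2),"w",round(float(o["grip_width"]),4),"q",np.round(o["qpos"],3)); print("R",np.round(M,3).tolist())
    return o,M
E
python3 - <<'E'
from h import *
from scipy.optimize import least_squares
T=lambda u,v:crop(u,v,205,190,7.5); S=lambda u,v:crop(u,v,240,175,7.5)
for nm,u,v,z in(("blank",268,297,.13),("ball",581,466,.111),("tip",190,255,.112),("red",202,310,.110),("tail",101,514,.068)): print(nm,ray("top",T(u,v),z))
print("sc blank",ray("scene",S(456,90),.13),"ball",ray("scene",S(104,100),.111), "red",ray("scene",S(518,129),.11))
def P(q,r,a,z): a=np.radians(a)+q[2]; return np.array([q[0]+r*np.cos(a),q[1]+r*np.sin(a),z])
obs=[("top",T(268,297),0,0,.13),("top",T(581,466),.135,-120,.111),("scene",S(456,90),0,0,.13),("scene",S(104,100),.135,-120,.111)]
r=least_squares(lambda q:np.concatenate([proj(n,P(q,a,b,z))-px for n,px,a,b,z in obs]),[.6,.05,0])
print(r.x,np.degrees(r.x[2]),r.fun.round(2))
q=r.x; 
for n,a,b,z in(("tip",.033,60,.112),("ball",.135,-120,.111),("pawl",.086,142,.068),("post",.081,60,.11)): X=P(q,a,b,z);print(n,X,proj("top",X))
for X in(ray("top",T(202,310),.11),ray("scene",S(518,129),.11)):
  d=X[:2]-q[:2]; print("red rad",np.hypot(*d),np.arctan2(d[1],d[0])-q[2]-np.radians(60))
pose()
E
```

```text
blank [0.59148065 0.11256571 0.13      ]
ball [ 0.52732148 -0.00627896  0.111     ]
tip [0.6080223  0.14386455 0.112     ]
red [0.58696085 0.13931593 0.11      ]
tail [0.50753532 0.18232241 0.068     ]
sc blank [0.58706253 0.11594628 0.13      ] ball [ 0.52414574 -0.00366357  0.111     ] red [0.58711658 0.1405279  0.11      ]
[0.59080147 0.11376287 0.03023019] 1.7320622159267482 [-0.42  0.24 -0.4   0.16 -0.35  0.72 -0.32  0.5 ]
tip [0.60643012 0.14282737 0.112     ] [230.25707993 224.11973091]
ball [ 0.52686609 -0.00513737  0.111     ] [281.63590424 251.85857472]
pawl [0.52146316 0.16463721 0.068     ] [224.0527765 253.3756979]
post [0.6291627  0.18510301 0.11      ] [215.71170625 216.25553883]
red rad 0.025840070947105324 0.6425519316887682
red rad 0.027017497976527992 0.6301842983047521
t 0.1 tcp [0.239  0.604  0.2305] F [-0.3  0.1 -0.3] T [ 0.02 -0.01  0.02] w 0.0851 q [-1.293  0.334  0.04   1.466 -0.013  1.343 -0.059]
R [[-0.93, 0.368, -0.0], [0.368, 0.93, -0.001], [-0.0, -0.001, -1.0]]
```

>>> send_rows:
  offset:
    - [-3.2,-2,0.2]
    - [-6.4,-4.1,0.4]
    - [-9.5,-6.1,0.6]
    - [-12.7,-8.1,0.8]
    - [-15.9,-10.2,0.9]
    - [-19,-12.2,1.1]
    - [-22.2,-14.3,1.3]
    - [-25.4,-16.3,1.5]
  turn:
    - [0,0,0.085]
    - [0,0,0.17]
    - [0,0,0.255]
    - [0,0,0.34]
    - [0,0,0.425]
    - [0,0,0.51]
    - [0,0,0.6]
    - [0,0,0.685]
  claw: [0,0,0,0,0,0,0,0]

```text
clock: 0.77
tool_pos: [0.4159, 0.3575, 0.216]
tcp_rot: [0.508, 0.861, -0.0, -0.0]
ft_force: [0.2, 0.4, -0.0]
grip_width: 0.0856
finger_force: 0.0
```

```bash
cat >>h.py <<'E'
def goto(x,y,z,ang):
    "tool-frame cm offset and z-turn to a pointing-down pose with tool y at ang deg"
    o,M=pose(); d=M.T@(np.array([x,y,z])-o["tool_pos"])*100
    c,s=np.cos(np.radians(ang)),np.sin(np.radians(ang))
    W=np.column_stack([[s,-c,0],[c,s,0],[0,0,-1]]) 
    if np.linalg.det(W)<0: W[:,0]*=-1
    print("off cm",d.round(2),"turn",Ro.from_matrix(M.T@W).as_rotvec().round(4),"yang",np.degrees(np.arctan2(M[1,1],M[0,1])).round(2))
E
python3 -c "
from h import *
goto(.591,.114,.20,-10)"
```

```text
t 0.7667 tcp [0.4159 0.3575 0.216 ] F [ 0.2  0.4 -0. ] T [-0.06 -0.05 -0.02] w 0.0856 q [-1.039  0.134  0.273  1.748 -0.038  1.265 -0.252]
R [[-0.483, 0.875, -0.0], [0.875, 0.483, -0.0], [0.0, -0.0, -1.0]]
off cm [-29.78   3.56   1.6 ] turn [-4.000e-04  1.000e-04  6.791e-01] yang 28.91
```

>>> send_rows:
  offset:
    - [-3.7,0.4,0.2]
    - [-7.4,0.9,0.4]
    - [-11.2,1.3,0.6]
    - [-14.9,1.8,0.8]
    - [-18.6,2.2,1]
    - [-22.3,2.7,1.2]
    - [-26.1,3.1,1.4]
    - [-29.8,3.6,1.6]
  turn:
    - [0,0,0.085]
    - [0,0,0.17]
    - [0,0,0.255]
    - [0,0,0.34]
    - [0,0,0.425]
    - [0,0,0.51]
    - [0,0,0.595]
    - [0,0,0.68]
  claw: [0,0,0,0,0,0,0,0]

```text
clock: 1.43
tool_pos: [0.5926, 0.1148, 0.2001]
tcp_rot: [0.766, 0.643, -0.0, -0.0]
ft_force: [0.9, 0.9, 0.2]
grip_width: 0.0852
finger_force: 0.0
```

```bash
python3 -c "
from h import *
goto(.591,.1138,.084,-10)"
```

```text
t 1.4333 tcp [0.5926 0.1148 0.2001] F [0.9 0.9 0.2] T [ 0.02 -0.04 -0.02] w 0.0852 q [-0.712  0.278  0.542  1.648 -0.15   1.257 -0.315]
R [[0.174, 0.985, -0.0], [0.985, -0.174, -0.0], [-0.0, -0.0, -1.0]]
off cm [-0.13 -0.14 11.61] turn [-0.0002  0.0001 -0.0006] yang -10.03
```

>>> send_rows:
  offset:
    - [-0.1,-0.1,2]
    - [-0.1,-0.1,4.5]
    - [-0.1,-0.1,7]
    - [-0.1,-0.1,9]
    - [-0.1,-0.1,10.5]
    - [-0.1,-0.1,11.3]
    - [-0.1,-0.1,11.6]
    - [-0.1,-0.1,11.6]
  turn:
    - [0,0,0]
    - [0,0,0]
    - [0,0,0]
    - [0,0,0]
    - [0,0,0]
    - [0,0,0]
    - [0,0,0]
    - [0,0,0]
  claw: [0,0,0,0,0,0,0,0]

```text
clock: 2.1
tool_pos: [0.5906, 0.1158, 0.084]
tcp_rot: [0.765, 0.644, -0.0, -0.0]
ft_force: [-0.6, 1.5, 0.9]
grip_width: 0.0853
finger_force: 0.0
```

```bash
python3 - <<'E'
from h import *
import cv2
goto(.5908,.1138,.084,-10)
a=env.capture("top")[190:270,205:295,::-1]; b=env.capture("scene")[160:240,240:345,::-1]
cv2.imwrite("pics/c2.png",np.hstack([cv2.resize(a,(400,356),interpolation=cv2.INTER_CUBIC),cv2.resize(b,(400,356),interpolation=cv2.INTER_CUBIC)]))
E
```

```text
t 2.1 tcp [0.5906 0.1158 0.084 ] F [-0.6  1.5  0.9] T [ 0.02 -0.03 -0.03] w 0.0853 q [-0.682  0.386  0.511  1.773 -0.215  1.039 -0.263]
R [[0.17, 0.985, -0.001], [0.985, -0.17, -0.0], [-0.001, -0.001, -1.0]]
off cm [-0.19  0.05 -0.  ] turn [-0.0007  0.0006  0.0035] yang -9.8
```

View pics/c2.png

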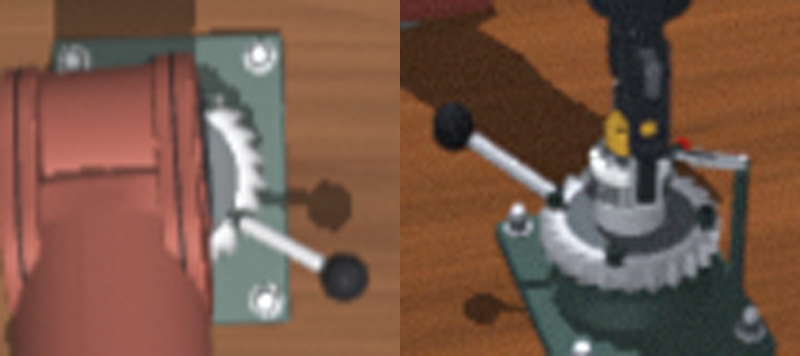

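The arm hides the collar in the top view. The scene view shows the fingers either side of the collar, near (650,150), clear of the pointer. I'll close on it.

>>> send_rows:
  offset:
    - [-0.2,0,0]
    - [-0.2,0,0]
    - [-0.2,0,0]
    - [-0.2,0,0]
    - [-0.2,0,0]
    - [-0.2,0,0]
    - [-0.2,0,0]
    - [-0.2,0,0]
  turn:
    - [0,0,0]
    - [0,0,0]
    - [0,0,0]
    - [0,0,0]
    - [0,0,0]
    - [0,0,0]
    - [0,0,0]
    - [0,0,0]
  claw: [0.3,0.6,1,1,1,1,1,1]

```text
clock: 2.87
tool_pos: [0.5895, 0.114, 0.0856]
tcp_rot: [0.765, 0.644, -0.0, -0.001]
ft_force: [-10.0, 0.1, 13.3]
grip_width: 0.0561
finger_force: 61.7
```

```bash
python3 - <<'E'
from h import *
goto(.5908,.1138,.084,-10-36.7)
E
```

```text
t 2.8667 tcp [0.5895 0.114  0.0856] F [-10.    0.1  13.3] T [-0.21  2.11 -0.09] w 0.0561 q [-0.681  0.382  0.512  1.775 -0.215  1.042 -0.261]
R [[0.17, 0.985, -0.002], [0.985, -0.17, 0.001], [0.001, -0.002, -1.0]]
off cm [0.   0.14 0.16] turn [-2.30e-03  1.00e-04  6.44e-01] yang -9.8
```

>>> send_rows:
  offset:
    - [0,-0.1,-0.1]
    - [0,-0.1,-0.1]
    - [0,-0.1,-0.1]
    - [0,-0.1,-0.1]
    - [0,-0.1,-0.1]
    - [0,-0.1,-0.1]
    - [0,-0.1,-0.1]
    - [0,-0.1,-0.1]
  turn:
    - [0,0,0]
    - [0,0,0.07]
    - [0,0,0.15]
    - [0,0,0.23]
    - [0,0,0.31]
    - [0,0,0.39]
    - [0,0,0.47]
    - [0,0,0.53]
  claw: [1,1,1,1,1,1,1,1]

```text
clock: 3.53
tool_pos: [0.5898, 0.1137, 0.0858]
tcp_rot: [0.908, 0.419, 0.0, 0.0]
ft_force: [0.1, -1.2, 0.5]
grip_width: 0.056
finger_force: 66.6
```

```bash
python3 - <<'E'
from h import *
import cv2
goto(.5908,.1138,.084,-9.8-36.5)
a=env.capture("top")[190:270,205:295,::-1]; b=env.capture("scene")[170:215,285:340,::-1]
cv2.imwrite("pics/c3.png",np.hstack([cv2.resize(a,(300,450),interpolation=cv2.INTER_CUBIC)[:, :200],cv2.resize(b,(550,450),interpolation=cv2.INTER_CUBIC)]))
E
```

```text
t 3.5333 tcp [0.5898 0.1137 0.0858] F [ 0.1 -1.2  0.5] T [-0.22  0.    0.11] w 0.056 q [-0.763  0.399  0.618  1.78  -0.263  1.045 -0.755]
R [[0.648, 0.761, 0.001], [0.761, -0.648, -0.0], [0.0, 0.001, -1.0]]
off cm [0.07 0.07 0.18] turn [ 0.0006 -0.0004  0.1027] yang -40.41
```

View pics/c3.png

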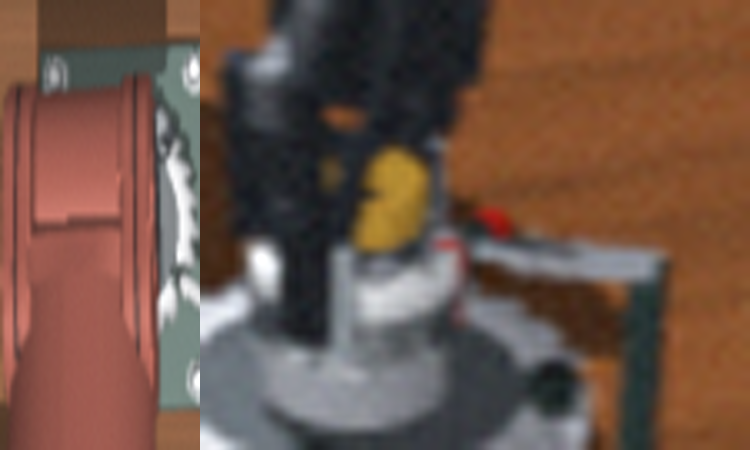

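The red mark in the right panel runs from (447,243) down to (460,320), just left of the pointer tip at about (475,250). I'll compare this with the model.

```bash
python3 - <<'E'
from h import *
import cv2
ax=np.array([.5898,.1137]); yaw=np.radians(1.73)
bias=np.array(crop(456,90,240,175,7.5))-proj("scene",np.array([*ax,.13])); print("bias",bias)
bt=np.array(crop(268,297,205,190,7.5))-proj("top",np.array([*ax,.13])); print("biastop",bt)
P=lambda r,a,z:np.array([ax[0]+r*np.cos(a+yaw+np.pi/3),ax[1]+r*np.sin(a+yaw+np.pi/3),z])
for a in(.0,.1,.2,.5,.55,.6,.65,.7):
  print(a,"sc top",(proj("scene",P(.027,a,.11))+bias).round(2),"side",(proj("scene",P(.029,a,.097))+bias).round(2),"TOP",(proj("top",P(.026,a,.11))+bt).round(2))
print("tip",proj("scene",P(.033,0,.112))+bias,proj("top",P(.033,0,.112))+bt)
b=env.capture("scene"); b0=cv2.imread("pics/scene0.png")[:,:,::-1]; t0=cv2.imread("pics/top0.png")[:,:,::-1]
def red(im,r0,r1,c0,c1):
  s=im[r0:r1,c0:c1].astype(int); print((s[...,0]-s[...,1:].max(-1)).clip(0))
print("now rows188-206 cols303-318");red(b,188,206,303,318)
print("start sc 186-200,303-320");red(b0,186,200,303,320)
print("start top 226-236,226-238");red(t0,226,236,226,238)
E
```

```text
bias [ 0.47866784 -0.55779073]
biastop [ 0.40173526 -0.59087914]
0.0 sc top [309.86 193.96] side [310.43 198.13] TOP [232.87 225.05]
0.1 sc top [309.98 193.49] side [310.55 197.61] TOP [232.48 225.87]
0.2 sc top [309.99 193.01] side [310.56 197.1 ] TOP [232.17 226.71]
0.5 sc top [309.46 191.62] side [309.99 195.58] TOP [231.77 229.38]
0.55 sc top [309.29 191.4 ] side [309.81 195.34] TOP [231.79 229.83]
0.6 sc top [309.1  191.18] side [309.6 195.1] TOP [231.82 230.28]
0.65 sc top [308.88 190.96] side [309.37 194.87] TOP [231.88 230.73]
0.7 sc top [308.65 190.75] side [309.12 194.64] TOP [231.96 231.18]
tip [312.04102498 193.55245251] [230.67886508 223.87622533]
now rows188-206 cols303-318
[[ 41  38  39  40  29   5  24  50  51  56  52  48  49  47  48]
 [ 36  39  43  39  27   5  11  40  43  46  49  44  47  46  44]
 [ 41  44  38  32  22   4   9  18  22  39  61  67  61  48  50]
 [ 38  37  34  32  18   0   9  20  25  55 109 131  91  56  54]
 [ 39  39  35  28   9   0   0   6   4   5  45 111 115  61  49]
 [ 39  38  33  17   5  14  22  11   0   0   0  50  71  28  18]
 [ 37  25  15   0   0  28
[... 1588 characters left out ...]
 22  14   8   7  14]
 [  0   0   0   0   0   0   0   0   0   6  24  34  30  32  30  31  40]
 [  0   0   0   0   0   0   0   0   0   6  28  33  34  41  49  50  52]]
start top 226-236,226-238
[[  0   0   0   0   0   0   1   0   6  19   5   4]
 [  0   0   0   0   0   0   0   0  12   8   5   5]
 [  0   0   0   0   0   0   0   0  10   6   5   5]
 [  0   0   0   0   0   1   0   2   8   6   6   5]
 [  0   0   0   0  29  36  26  49  10   6   6   6]
 [  0   0   0   0  55 116  45  57  23   7   5   5]
 [  0   0   0   0  21  66   0   2  18  10   5   5]
 [  0   0   0   0   0   4   0   0   4  20   8   5]
 [  0   0   0   0   0   0   0   0   0  10  20   9]
 [  0   0   0   0   0   0   0   0   0   0   8  19]]
```

>>> send_rows:
  offset:
    - [0,0,0]
    - [0,0,0]
    - [0,0,0]
    - [0,0,0]
    - [0,0,0]
    - [0,0,0]
    - [0,0,0]
    - [0,0,0]
  turn:
    - [0,0,0.03]
    - [0,0,0.05]
    - [0,0,0.05]
    - [0,0,0.05]
    - [0,0,0.05]
    - [0,0,0.05]
    - [0,0,0.05]
    - [0,0,0.05]
  claw: [1,1,1,0,0,0,0,0]

```text
clock: 4.35
tool_pos: [0.5895, 0.1142, 0.0853]
tcp_rot: [0.917, 0.399, -0.0, -0.0]
ft_force: [-0.2, 0.2, 0.1]
grip_width: 0.0857
finger_force: 0.0
```

>>> send_rows:
  offset:
    - [0,0,-2]
    - [0,0,-5]
    - [0,0,-8]
    - [0,0,-11]
    - [1,3,-12]
    - [2,6,-12]
    - [3,9,-12]
    - [4,12,-12]
  turn:
    - [0,0,0]
    - [0,0,0]
    - [0,0,0]
    - [0,0,0]
    - [0,0,0]
    - [0,0,0]
    - [0,0,0]
    - [0,0,0]
  claw: [0,0,0,0,0,0,0,0]

```text
clock: 5.02
tool_pos: [0.7058, 0.0615, 0.2057]
tcp_rot: [0.917, 0.399, 0.0, -0.0]
ft_force: [0.5, 0.5, -0.2]
grip_width: 0.0853
finger_force: 0.0
```

```bash
python3 - <<'E'
from h import *
goto(.5,-.08,.205,-28.3)
E
```

```text
t 5.0167 tcp [0.7058 0.0615 0.2057] F [ 0.5  0.5 -0.2] T [ 0.01 -0.09 -0.02] w 0.0853 q [-0.592  0.531  0.664  1.361 -0.325  1.358 -0.677]
R [[0.681, 0.732, 0.001], [0.732, -0.681, 0.001], [0.001, -0.0, -1.0]]
off cm [-24.38  -5.43   0.04] turn [ 1.000e-04 -1.100e-03 -2.554e-01] yang -42.93
```

>>> send_rows:
  offset:
    - [-3,-0.7,0]
    - [-6,-1.4,0]
    - [-9,-2,0]
    - [-12,-2.7,0]
    - [-15,-3.4,0]
    - [-18,-4,0]
    - [-21,-4.7,0]
    - [-24.4,-5.4,0]
  turn:
    - [0,0,-0.03]
    - [0,0,-0.06]
    - [0,0,-0.1]
    - [0,0,-0.13]
    - [0,0,-0.16]
    - [0,0,-0.2]
    - [0,0,-0.23]
    - [0,0,-0.255]
  claw: [0,0,0,0,0,0,0,0]

```text
clock: 5.68
tool_pos: [0.4976, -0.0803, 0.2051]
tcp_rot: [0.858, 0.513, 0.0, 0.0]
ft_force: [0.6, -1.4, 0.7]
grip_width: 0.0855
finger_force: 0.0
```

```bash
python3 - <<'E'
from h import *
import cv2
t=env.capture("top"); b=env.capture("scene"); cv2.imwrite("pics/t4.png",t[:,:,::-1]); cv2.imwrite("pics/s4.png",b[:,:,::-1])
def red(im,r0,r1,c0,c1):
  s=im[r0:r1,c0:c1].astype(int); print((s[...,0]-s[...,1:].max(-1)).clip(0))
red(t,222,235,226,240); red(b,188,206,303,318)
cv2.imwrite("pics/c4.png",np.hstack([cv2.resize(t[212:248,220:260,::-1],(400,360),interpolation=cv2.INTER_CUBIC),cv2.resize(b[178:214,285:325,::-1],(400,360),interpolation=cv2.INTER_CUBIC)]))
E
```

```text
[[  0   0   0   0   0   0   0   0   0   0   0   0   3   8]
 [  0   0   0   0   0   0   0   0   0   0   2  19  30  24]
 [  0   0   0   0   0   0  12   4   0   2  26  21  11  13]
 [  0   0   0   0   0  31 118  36  21  26  20   5   3  25]
 [  0   0   0   0   0  54 118  73  52  18   5   4   4  13]
 [  0   0   0   0   0  18  37  16  23   7   4   5   4   4]
 [  0   0   0   0   0   0   0   0  10   6   5   5   4  21]
 [  0   0   0   0   0   0   0   2   9   6   6   5   4  43]
 [  0   0   0   0   0   0   0   2  10   6   7   6   5  41]
 [  0   0   0   0   0   0   0   0  15   8   5   5   4  11]
 [  0   0   0   0   0   0   0   0  11  11   5   5   4   4]
 [  0   0   0   0   0   0   0   0   3  20   9   5   5   5]
 [  0   0   0   0   0   0   0   0   0   7  18  10   7   6]]
[[ 19  19  17  24  53  50  55  53  48  52  54  50  45  47  48]
 [ 32  19  27  47  43  43  47  48  42  45  47  42  44  44  46]
 [ 42  48  46  38  34  41  41  47  44  61  91  97  66  49  50]
 [ 41  39  38  32  21  23  25  41  53 100 186 209 134  63  50]
 [ 44  35  37  25   6   0   0  14  21  13  64 133 121  62  45]
 [ 38  38  30  21   0   0   7  18   0   0   0  39  68  41  25]
 [ 33  23   7   0   0  23  74 103  43   0   0   0   0   0   0]
 [  2   0   0   0   0   0   0  22  36   1   0   0   0   0   0]
 [  0   0   0   0   0   0   0  19  51  30  46  38  23   0   0]
 [  0   0   0   0   0   0   0  25  48  37  45  48  47  33  24]
 [  0   0   0   0   0   0   0  12  14  22  40  47  51  49  46]
 [  0   0   0   0   0   0   0   9   5   5  25  33  37  40  52]
 [  0   0   0   0   0   0   0  14   0   0   0   0   0   6  35]
 [  0   0   0   0   0   0   0  13   0   0   0   0   0   0  21]
 [  0   0   0   0   0   0   0   4   0   0   0   0   0   0   0]
 [  0   0   0   0   0   0   0   0   0   0   0   0   0   0   0]
 [  0   0   0   0   0   0   0   0   0   0   0   0   0   0   0]
 [  0   0   0   0   0   0   0   0   0   0   0   0   0   0   0]]
```

View pics/c4.png

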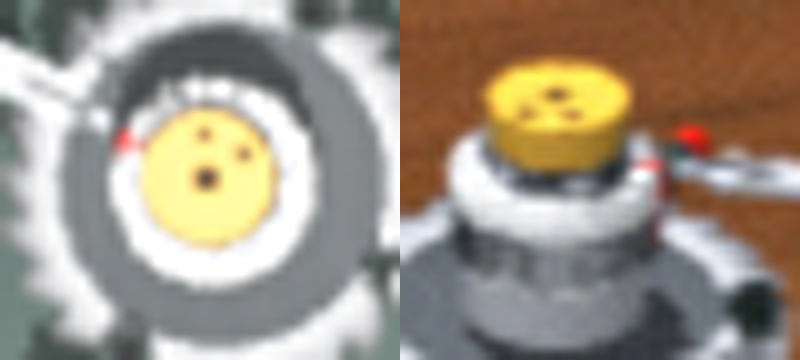

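The red mark at (124,141) in the left panel sits about 3–5° short of the pointer line, which meets the tip near (98,118). I'll re-grip and turn about 0.06 rad more.

```bash
python3 - <<'E'
from h import *
goto(.5897,.1138,.205,-25)
E
```

```text
t 5.7833 tcp [ 0.4952 -0.0839  0.2055] F [0.9 0.9 0.2] T [ 0.02 -0.    0.01] w 0.0856 q [-0.623  0.033  0.729  1.882 -0.025  1.236 -0.387]
R [[0.48, 0.877, -0.0], [0.877, -0.48, 0.002], [0.001, -0.001, -1.0]]
off cm [21.88 -1.19  0.09] turn [-0.0011 -0.0014 -0.0639] yang -28.66
```

>>> send_rows:
  offset:
    - [3.2,-0.2,0]
    - [6.4,-0.4,0]
    - [9.6,-0.5,0]
    - [12.8,-0.7,0]
    - [16,-0.9,0]
    - [19,-1,0]
    - [21.2,-1.2,0]
    - [21.9,-1.2,0]
  turn:
    - [0,0,0]
    - [0,0,-0.02]
    - [0,0,-0.03]
    - [0,0,-0.05]
    - [0,0,-0.064]
    - [0,0,-0.064]
    - [0,0,-0.064]
    - [0,0,-0.064]
  claw: [0,0,0,0,0,0,0,0]

```text
clock: 6.45
tool_pos: [0.5929, 0.1233, 0.2046]
tcp_rot: [0.841, 0.541, 0.0, -0.0]
ft_force: [-0.4, 0.6, 0.5]
grip_width: 0.0854
finger_force: 0.0
```

>>> send_rows:
  offset:
    - [0,0,0]
    - [0,0,3]
    - [0,0,6]
    - [0,0,8.5]
    - [0,0,10]
    - [0,0,10]
    - [0,0,10]
    - [0,0,10]
  turn:
    - [0,0,0]
    - [0,0,0]
    - [0,0,0]
    - [0,0,0]
    - [0,0,0]
    - [0,0,0]
    - [0,0,0]
    - [0,0,0]
  claw: [0,0,0,0,0,0,0,0]

```text
clock: 7.12
tool_pos: [0.593, 0.1173, 0.1068]
tcp_rot: [0.843, 0.539, 0.001, 0.0]
ft_force: [0.2, -0.6, 1.1]
grip_width: 0.0854
finger_force: 0.0
```

```bash
python3 - <<'E'
from h import *
goto(.5897,.1138,.0855,-25)
E
```

```text
t 7.1167 tcp [0.593  0.1173 0.1068] F [ 0.2 -0.6  1.1] T [-0.02 -0.07  0.06] w 0.0854 q [-0.733  0.372  0.574  1.752 -0.226  1.082 -0.518]
R [[0.42, 0.908, 0.002], [0.908, -0.42, 0.0], [0.001, 0.001, -1.0]]
off cm [-0.46 -0.15  2.13] turn [ 0.0014 -0.001   0.0031] yang -24.82
```

Lower to grip height and close, then turn 0.06 and release.

>>> send_rows:
  offset:
    - [-0.4,-0.2,0.5]
    - [-0.4,-0.2,1.2]
    - [-0.4,-0.2,2.1]
    - [-0.4,-0.2,2.1]
    - [-0.4,-0.2,2.1]
    - [-0.4,-0.2,2.1]
    - [-0.4,-0.2,2.1]
    - [-0.4,-0.2,2.1]
  turn:
    - [0,0,0]
    - [0,0,0]
    - [0,0,0]
    - [0,0,0]
    - [0,0,0]
    - [0,0,0]
    - [0,0,0]
    - [0,0,0]
  claw: [0,0,0,0,1,1,1,1]

```text
clock: 7.78
tool_pos: [0.59, 0.115, 0.0854]
tcp_rot: [0.842, 0.539, 0.001, 0.001]
ft_force: [1.9, -2.6, 4.9]
grip_width: 0.0563
finger_force: 63.2
```

>>> send_rows:
  offset:
    - [0,0,0]
    - [0,0,0]
    - [0,0,0]
    - [0,0,0]
    - [0,0,0]
    - [0,0,0]
    - [0,0,0]
    - [0,0,0]
  turn:
    - [0,0,0]
    - [0,0,0]
    - [0,0,0]
    - [0,0,0]
    - [0,0,0.03]
    - [0,0,0.06]
    - [0,0,0.06]
    - [0,0,0.06]
  claw: [1,1,1,1,1,1,1,1]

```text
clock: 8.45
tool_pos: [0.5901, 0.1149, 0.0854]
tcp_rot: [0.858, 0.513, 0.001, 0.001]
ft_force: [2.5, -2.0, 5.2]
grip_width: 0.056
finger_force: 63.5
```

```bash
python3 - <<'E'
from h import *
goto(.5897,.1138,.0855,-25)
E
```

```text
t 8.45 tcp [0.5901 0.1149 0.0854] F [ 2.5 -2.   5.2] T [-0.53 -0.67 -0.09] w 0.056 q [-0.735  0.392  0.579  1.78  -0.244  1.039 -0.56 ]
R [[0.473, 0.881, 0.003], [0.881, -0.473, -0.0], [0.001, 0.003, -1.0]]
off cm [-0.12  0.02 -0.01] turn [ 0.0026 -0.0012 -0.0565] yang -28.24
```

>>> send_rows:
  offset:
    - [0,0,0]
    - [0,0,0]
    - [0,0,0]
    - [0,0,0]
    - [0,0,-3]
    - [0,0,-6]
    - [0,0,-9]
    - [0,0,-12]
  turn:
    - [0,0,0]
    - [0,0,0]
    - [0,0,0]
    - [0,0,0]
    - [0,0,0]
    - [0,0,0]
    - [0,0,0]
    - [0,0,0]
  claw: [0,0,0,0,0,0,0,0]

```text
clock: 9.12
tool_pos: [0.5883, 0.1154, 0.2055]
tcp_rot: [0.858, 0.514, -0.0, -0.0]
ft_force: [0.3, 0.6, 0.3]
grip_width: 0.0851
finger_force: 0.0
```

>>> send_rows:
  offset:
    - [-3,0,0]
    - [-6,0,0]
    - [-9,0,0]
    - [-12,0,0]
    - [-15,0,0]
    - [-18,0,0]
    - [-20,0,0]
    - [-20,0,0]
  turn:
    - [0,0,0]
    - [0,0,0]
    - [0,0,0]
    - [0,0,0]
    - [0,0,0]
    - [0,0,0]
    - [0,0,0]
    - [0,0,0]
  claw: [0,0,0,0,0,0,0,0]

```text
clock: 9.78
tool_pos: [0.4925, -0.065, 0.2045]
tcp_rot: [0.859, 0.511, 0.0, -0.0]
ft_force: [0.2, -0.9, -0.5]
grip_width: 0.0852
finger_force: 0.0
```

```bash
python3 - <<'E'
from h import *
import cv2
goto(.526,-.005,.19,-28.3)
t=env.capture("top"); b=env.capture("scene")
goto(.526,-.005,.19,-28.3)
s=t[222:230,228:238].astype(int);print((s[...,0]-s[...,1:].max(-1)).clip(0))
cv2.imwrite("pics/c5.png",np.hstack([cv2.resize(t[212:248,220:260,::-1],(400,360),interpolation=cv2.INTER_CUBIC),cv2.resize(b[178:214,285:325,::-1],(400,360),interpolation=cv2.INTER_CUBIC)]))
E
```

```text
t 9.7833 tcp [ 0.4925 -0.065   0.2045] F [ 0.2 -0.9 -0.5] T [-0.03 -0.01 -0.02] w 0.0852 q [-0.663  0.018  0.724  1.895 -0.013  1.233 -0.433]
R [[0.477, 0.879, -0.0], [0.879, -0.477, 0.0], [0.0, -0.0, -1.0]]
off cm [6.87 0.08 1.46] turn [-0.0004 -0.0004 -0.0035] yang -28.5
t 9.8833 tcp [ 0.4943 -0.0608  0.2046] F [-0.3  0.9 -0.4] T [ 0.    0.   -0.01] w 0.0856 q [-0.666  0.021  0.72   1.893 -0.016  1.233 -0.434]
R [[0.473, 0.881, 0.001], [0.881, -0.473, 0.001], [0.001, 0.0, -1.0]]
off cm [6.42 0.15 1.46] turn [ 0.     -0.0012  0.0009] yang -28.25
[[  0   0   0   0   0   0   0   0   0   0]
 [  0   0   0   0   4   3   0   0   0  19]
 [  0   0   0   0  68  27   1   0  24  21]
 [  0   0   0  13 129  82  52  32  21   5]
 [  0   0   0   4  30  22  45  20   5   4]
 [  0   0   0   0   0   0  18   7   4   5]
 [  0   0   0   1   0   0  10   6   5   5]
 [  0   0   0   0   0   2   9   6   6   5]]
```

View pics/c5.png

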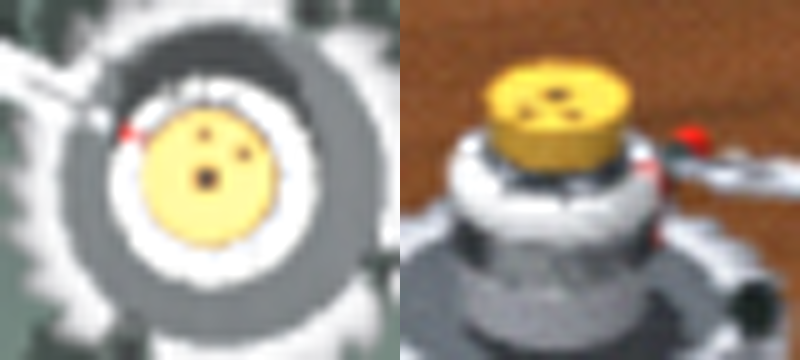

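The red mark, now at (127,134), lies on the pointer line, so the collar is zeroed. Next is the ball.

>>> send_rows:
  offset:
    - [2,0,0]
    - [4,0.1,0.5]
    - [6,0.1,1.5]
    - [6.4,0.1,3]
    - [6.4,0.1,5]
    - [6.4,0.1,5]
    - [6.4,0.1,5]
    - [6.4,0.1,5]
  turn:
    - [0,0,0]
    - [0,0,0]
    - [0,0,0]
    - [0,0,0]
    - [0,0,0]
    - [0,0,0]
    - [0,0,0]
    - [0,0,0]
  claw: [0,0,0,0,0,0,0,0]

```text
clock: 10.55
tool_pos: [0.526, -0.0043, 0.155]
tcp_rot: [0.858, 0.514, 0.0, 0.0]
ft_force: [-0.3, -0.3, -0.1]
grip_width: 0.0855
finger_force: 0.0
```

```bash
python3 - <<'E'
from h import *
goto(.526,-.005,.089,-28.3)
E
```

```text
t 10.55 tcp [ 0.526  -0.0043  0.155 ] F [-0.3 -0.3 -0.1] T [-0.01 -0.01  0.02] w 0.0855 q [-0.696  0.15   0.682  1.892 -0.104  1.134 -0.467]
R [[0.472, 0.882, 0.0], [0.882, -0.472, -0.0], [-0.0, 0.0, -1.0]]
off cm [-0.05  0.03  6.6 ] turn [0.0004 0.0001 0.0025] yang -28.16
```

>>> send_rows:
  offset:
    - [0,0,2]
    - [0,0,4]
    - [0,0,5.8]
    - [0,0,6.6]
    - [0,0,6.6]
    - [0,0,6.6]
    - [0,0,6.6]
    - [0,0,6.6]
  turn:
    - [0,0,0]
    - [0,0,0]
    - [0,0,0]
    - [0,0,0]
    - [0,0,0]
    - [0,0,0]
    - [0,0,0]
    - [0,0,0]
  claw: [0,0,0,0,0,0.3,0.6,1]

```text
clock: 11.22
tool_pos: [0.5263, -0.0049, 0.0896]
tcp_rot: [0.858, 0.514, 0.001, 0.0]
ft_force: [0.1, -0.5, 0.9]
grip_width: 0.0515
finger_force: 0.0
```

>>> send_rows:
  offset:
    - [0,0,0]
    - [0,0,0]
    - [0,0,0]
    - [0,0,0]
    - [0,0,0]
    - [0,0,0]
    - [0,0,0]
    - [0,0,0]
  turn:
    - [0,0,0]
    - [0,0,0]
    - [0,0,0]
    - [0,0,0]
    - [0,0,0]
    - [0,0,0]
    - [0,0,0]
    - [0,0,0]
  claw: [1,1,1,1,1,1,1,1]

```text
clock: 11.88
tool_pos: [0.5259, -0.0049, 0.0894]
tcp_rot: [0.858, 0.514, 0.001, -0.0]
ft_force: [-2.0, 0.3, 8.4]
grip_width: 0.0292
finger_force: 58.5
```

```bash
python3 - <<'E'
from h import *
for d in(0,15,30,45,60,62,63,64):
  a=np.radians(-118.3+d); print(d); goto(.5898+.135*np.cos(a),.1138+.135*np.sin(a),.089,-28.3+d)
E
```

```text
0
t 11.8833 tcp [ 0.5259 -0.0049  0.0894] F [-2.   0.3  8.4] T [ 0.12  0.67 -0.01] w 0.0292 q [-0.664  0.238  0.668  1.959 -0.175  1.    -0.407]
R [[0.472, 0.881, 0.001], [0.881, -0.472, 0.001], [0.001, 0.001, -1.0]]
off cm [-0.02  0.    0.04] turn [ 0.0006 -0.0011  0.0019] yang -28.19
15
t 11.8833 tcp [ 0.5259 -0.0049  0.0894] F [-2.   0.3  8.4] T [ 0.12  0.67 -0.01] w 0.0292 q [-0.664  0.238  0.668  1.959 -0.175  1.    -0.407]
R [[0.472, 0.881, 0.001], [0.881, -0.472, 0.001], [0.001, 0.001, -1.0]]
off cm [0.43 3.5  0.04] turn [ 0.0007 -0.001  -0.2599] yang -28.19
30
t 11.8833 tcp [ 0.5259 -0.0049  0.0894] F [-2.   0.3  8.4] T [ 0.12  0.67 -0.01] w 0.0292 q [-0.664  0.238  0.668  1.959 -0.175  1.    -0.407]
R [[0.472, 0.881, 0.001], [0.881, -0.472, 0.001], [0.001, 0.001, -1.0]]
off cm [1.77 6.76 0.05] turn [ 0.0008 -0.0009 -0.5217] yang -28.19
45
t 11.8833 tcp [ 0.5259 -0.0049  0.0894] F [-2.   0.3  8.4] T [ 0.12  0.67 -0.01] w 0.0292 q [-0.664  0.238  0.668  1.959 -0.175  1.    -0.407]
R [[0.472, 0.881, 0.001], [0.881, -0.472, 0.001], [0.001, 0.001, -1.0]]
off cm [3.91 9.56 0.05] t
[... 541 characters left out ...]
001, 0.001, -1.0]]
off cm [ 7.12 11.94  0.06] turn [ 1.1000e-03 -7.0000e-04 -1.0802e+00] yang -28.19
63
t 11.8833 tcp [ 0.5259 -0.0049  0.0894] F [-2.   0.3  8.4] T [ 0.12  0.67 -0.01] w 0.0292 q [-0.664  0.238  0.668  1.959 -0.175  1.    -0.407]
R [[0.472, 0.881, 0.001], [0.881, -0.472, 0.001], [0.001, 0.001, -1.0]]
off cm [ 7.33 12.05  0.06] turn [ 1.1000e-03 -7.0000e-04 -1.0976e+00] yang -28.19
64
t 11.8833 tcp [ 0.5259 -0.0049  0.0894] F [-2.   0.3  8.4] T [ 0.12  0.67 -0.01] w 0.0292 q [-0.664  0.238  0.668  1.959 -0.175  1.    -0.407]
R [[0.472, 0.881, 0.001], [0.881, -0.472, 0.001], [0.001, 0.001, -1.0]]
off cm [ 7.54 12.15  0.06] turn [ 1.1000e-03 -6.0000e-04 -1.1151e+00] yang -28.19
```

>>> send_rows:
  offset:
    - [0.03,0.94,0]
    - [0.13,1.88,0]
    - [0.3,2.81,0]
    - [0.52,3.72,0]
    - [0.81,4.62,0]
    - [1.17,5.49,0]
    - [1.58,6.34,0]
    - [1.93,6.95,0]
  turn:
    - [0,0,-0.07]
    - [0,0,-0.14]
    - [0,0,-0.21]
    - [0,0,-0.28]
    - [0,0,-0.35]
    - [0,0,-0.42]
    - [0,0,-0.49]
    - [0,0,-0.54]
  claw: [1,1,1,1,1,1,1,1]

```text
clock: 12.55
tool_pos: [0.596, -0.0206, 0.0894]
tcp_rot: [0.689, 0.725, 0.0, -0.001]
ft_force: [-8.0, 1.9, 12.8]
grip_width: 0.029
finger_force: 59.7
```

```bash
cat >>h.py <<'E'
def lever():
    o=env.get_obs(); d=o["tool_pos"][:2]-[.5898,.1138]; a=np.arctan2(d[1],d[0]); t=np.array([-np.sin(a),np.cos(a)])
    print("lever deg",np.degrees(a)+118.3,"r",np.hypot(*d),"Ftan",o["ft_force"][:2]@t,"Frad",o["ft_force"][:2]@d/np.hypot(*d))
E
python3 -c "
from h import *
pose();lever()"
```

```text
t 12.55 tcp [ 0.596  -0.0206  0.0894] F [-8.   1.9 12.8] T [0.26 1.74 0.14] w 0.029 q [-0.495  0.376  0.559  1.784 -0.228  1.046  0.199]
R [[-0.052, 0.999, -0.001], [0.999, 0.052, 0.001], [0.001, -0.001, -1.0]]
lever deg 30.958062768895076 r 0.13449751867592782 Ftan -7.934208295929009 Frad -2.2210582253112667
```

>>> send_rows:
  offset:
    - [0.03,0.94,0]
    - [0.13,1.88,0]
    - [0.3,2.81,0]
    - [0.52,3.72,0]
    - [0.81,4.62,0]
    - [1.17,5.49,0]
    - [1.37,5.92,0]
    - [1.37,5.92,0]
  turn:
    - [0,0,-0.07]
    - [0,0,-0.14]
    - [0,0,-0.21]
    - [0,0,-0.28]
    - [0,0,-0.35]
    - [0,0,-0.42]
    - [0,0,-0.454]
    - [0,0,-0.454]
  claw: [1,1,1,1,1,1,1,1]

```text
clock: 13.22
tool_pos: [0.6551, -0.0033, 0.0895]
tcp_rot: [0.508, 0.862, 0.0, 0.0]
ft_force: [0.3, 1.5, 6.2]
grip_width: 0.0294
finger_force: 59.3
```

```bash
python3 -c "
from h import *
pose();lever()"
```

```text
t 13.2167 tcp [ 0.6551 -0.0033  0.0895] F [0.3 1.5 6.2] T [0.37 0.2  0.54] w 0.0294 q [-0.404  0.474  0.45   1.629 -0.227  1.089  0.614]
R [[-0.485, 0.875, 0.001], [0.875, 0.485, 0.001], [0.0, 0.001, -1.0]]
lever deg 57.47174163186415 r 0.13407066464920372 Ftan 0.9714242607035164 Frad -1.1384026291938336
```

>>> send_rows:
  offset:
    - [0,0.3,0]
    - [0.01,0.6,0]
    - [0.03,0.9,0]
    - [0.05,1.18,0]
    - [0.05,1.18,0]
    - [0.05,1.18,0]
    - [0.05,1.18,0]
    - [0.05,1.18,0]
  turn:
    - [0,0,-0.022]
    - [0,0,-0.044]
    - [0,0,-0.065]
    - [0,0,-0.087]
    - [0,0,-0.087]
    - [0,0,-0.087]
    - [0,0,-0.087]
    - [0,0,-0.087]
  claw: [1,1,1,1,1,1,1,1]

```text
clock: 13.88
tool_pos: [0.664, 0.0022, 0.0895]
tcp_rot: [0.471, 0.882, 0.0, -0.0]
ft_force: [-5.7, 0.4, 8.5]
grip_width: 0.0288
finger_force: 59.7
```

```bash
python3 -c "
from h import *
pose();lever()"
```

```text
t 13.8833 tcp [0.664  0.0022 0.0895] F [-5.7  0.4  8.5] T [0.09 1.37 0.27] w 0.0288 q [-0.393  0.49   0.431  1.603 -0.223  1.099  0.685]
R [[-0.556, 0.831, -0.001], [0.831, 0.556, 0.001], [0.001, -0.0, -1.0]]
lever deg 61.91464130970267 r 0.13396014765545922 Ftan -4.481715871555801 Frad -3.49861647937118
```

>>> send_rows:
  offset:
    - [0,-0.1,0]
    - [0,-0.2,0]
    - [0,-0.3,0]
    - [0,-0.4,0]
    - [0,-0.5,0]
    - [0,-0.6,0]
    - [0,-0.6,0]
    - [0,-0.6,0]
  turn:
    - [0,0,0.01]
    - [0,0,0.02]
    - [0,0,0.03]
    - [0,0,0.035]
    - [0,0,0.035]
    - [0,0,0.035]
    - [0,0,0.035]
    - [0,0,0.035]
  claw: [1,1,1,1,1,1,1,1]

```text
clock: 14.55
tool_pos: [0.6598, -0.0005, 0.0895]
tcp_rot: [0.486, 0.874, 0.001, 0.0]
ft_force: [-2.5, 1.9, 7.2]
grip_width: 0.0292
finger_force: 59.5
```

```bash
python3 -c "
from h import *
pose();lever()"
```

```text
t 14.55 tcp [ 6.598e-01 -5.000e-04  8.950e-02] F [-2.5  1.9  7.2] T [0.33 0.42 0.14] w 0.0292 q [-0.397  0.482  0.439  1.616 -0.225  1.093  0.657]
R [[-0.527, 0.85, 0.001], [0.85, 0.527, 0.001], [0.0, 0.001, -1.0]]
lever deg 59.77313126752402 r 0.13398092554004598 Ftan -1.1467020610896628 Frad -2.9536549313945075
```

>>> send_rows:
  offset:
    - [0,-0.1,0]
    - [0,-0.2,0]
    - [0,-0.3,0]
    - [0,-0.4,0]
    - [0,-0.4,0]
    - [0,-0.4,0]
    - [0,-0.4,0]
    - [0,-0.4,0]
  turn:
    - [0,0,0]
    - [0,0,0]
    - [0,0,0]
    - [0,0,0]
    - [0,0,0]
    - [0,0,0]
    - [0,0,0]
    - [0,0,0]
  claw: [1,1,1,1,1,1,1,1]

```text
clock: 15.22
tool_pos: [0.658, -0.0017, 0.0895]
tcp_rot: [0.486, 0.874, 0.002, 0.001]
ft_force: [6.5, 6.0, 3.0]
grip_width: 0.0295
finger_force: 59.4
```

```bash
python3 -c "
from h import *
pose();lever()"
```

```text
t 15.2167 tcp [ 0.658  -0.0017  0.0895] F [6.5 6.  3. ] T [ 1.05 -1.14 -0.36] w 0.0295 q [-0.397  0.476  0.44   1.625 -0.224  1.087  0.659]
R [[-0.527, 0.85, 0.004], [0.85, 0.527, 0.002], [-0.001, 0.005, -1.0]]
lever deg 58.85850344366238 r 0.13407395524399626 Ftan 8.625262678013863 Frad -1.8450986952458335
```

>>> send_rows:
  offset:
    - [0,-0.05,0]
    - [0,-0.1,0]
    - [0,-0.15,0]
    - [0,-0.15,0]
    - [0,-0.15,0]
    - [0,-0.15,0]
    - [0,-0.15,0]
    - [0,-0.15,0]
  turn:
    - [0,0,0]
    - [0,0,0]
    - [0,0,0]
    - [0,0,0]
    - [0,0,0]
    - [0,0,0]
    - [0,0,0]
    - [0,0,0]
  claw: [1,1,1,1,1,1,1,1]

```text
clock: 15.88
tool_pos: [0.6577, -0.0018, 0.0896]
tcp_rot: [0.486, 0.874, 0.003, 0.002]
ft_force: [10.9, 7.7, -0.3]
grip_width: 0.0292
finger_force: 59.2
```

```bash
python3 -c "
from h import *
import cv2
lever()
t=env.capture('top');b=env.capture('scene')
lever()
cv2.imwrite('pics/c6.png',np.hstack([cv2.resize(t[190:270,205:295,::-1],(400,356),interpolation=cv2.INTER_CUBIC),cv2.resize(b[160:240,240:330,::-1],(400,356),interpolation=cv2.INTER_CUBIC)]))"
```

```text
lever deg 58.71618349401515 r 0.13406950970759463 Ftan 13.306691755829133 Frad -1.1182741507429583
lever deg 58.70368050693438 r 0.13406395660329645 Ftan 13.727310109552171 Frad 0.18480003150338756
```

View pics/c6.png

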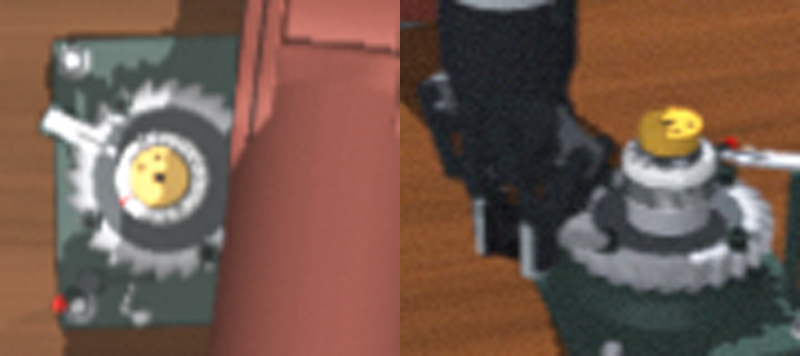

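The ball is held and the red mark, now at (122,202), has gone round about 60° with the spindle. The lever stands solid against the pawl with about 13.5 N at the ball, so I'm handing in.

```bash
python3 -c "
from h import *
print(env.sign_off()); lever()"
```

```text
the job is handed in; nothing more can be done
None
the job is handed in; nothing more can be done
```

I zeroed the collar at the pointer, swung the lever four clicks on, and handed in still holding it against the pawl with about 13.5 N at the ball; the hand-in returned no verdict.

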